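Slide a carton along the rail into the reader's corner pocket

ROBOT

A 6-joint arm with a two-finger parallel gripper is mounted at the origin on a cart in front of the work surface, level with it; the furniture and walls round the work are solid. World frame = base frame: x ahead of the robot, y to its left, z up, the work surface at z = 0. Lengths are in m, angles in degrees, forces in N, time in s.
With the tool pointing down it reaches from about 0.3 to 0.75 m from the base axis. Payload 8.5 kg.
Tool frame: the origin (TCP) lies on the centre line of the jaws, within the pads' length; the fingertips stand 25 mm ahead of it and the grasp point (between the pads) lies 6 mm ahead of it; z points along the fingers, y is the line along which they close (so a half turn about z gives the same grasp; the last joint's range is limited). The gripper opens to 85 mm and grips with 20 to 120 N. Pads are 22 mm wide; open, the fingers measure 114 mm over their backs; the gripper's body (76 mm by 85 mm) begins 54 mm behind the grasp point. The pads swing forward as they close: fully open they stand 13 mm farther back than shut.
Start: joints at [-79.2, 21.807, 74.336, -0, 83.858, -12.336], TCP at [0.216, -0.506, 0.256] pointing down, gripper open.
Joint ranges: [-178.18, 178.18], [-50.72, 133.34], [12.68, 142.11], [-81.47, 261.47], [9.98, 163.14], [-165.26, 165.26]. Speed limits (degrees/s): [136.94, 136.94, 180, 180, 180, 180].

INTERFACE

Orientations are given as a 3x3 rotation matrix whose columns are the frame's x, y, z axes.
In Python, from rig import telemetry, optics, env gives the robot as it stands.
- The arm moves only by the tool send_rows, never from a script. Its argument "deltas" is a list that holds one entry, the list of rows, each a list of 7 numbers: the shift along the tool's x, y, z in m, then the turn, a rotation vector about the tool's x, y, z in rad, then the opening, from -1 (shut) to 1 (fully open), so that 0 is half open. In form: [[[x, y, z, ax, ay, az, grip], ...]]. A call has 1 to 12 rows; each row shifts and turns the commanded pose from where the row before left it, along the tool's axes as they then stand; what a row does not reach is not made up. A row lasts 1/8 s, in which the tool goes at most 62.5 mm and 10.7 degrees, less where a joint would pass 70% of its speed; a pose out of reach is approached as far as the arm can. A call is refused whole if a number of a shift passes 0.0625 or a number of a turn 0.188, either way. A call with a gripper value outside its range is refused whole. The fingers move at their own pace and stop on an object; "squeeze" is the grip in N (left out, the last holds). Time passes only in rows, so rows that do not move let the fingers close. It gives the time, the measured TCP pose, the force, the opening and the grip force at its end, in the units of the state.
- telemetry.observe(): the state, without advancing time (a new reading comes with each control period).
- optics.get_image(name): name is "side" or "top"; returns a dict with "image" (400x640x3 uint8, red, green, blue), "range_z" (400x640 float32, m along the optical axis (not along the pixel's ray), 0 where there is no reading), "K" (3x3 intrinsics, pixels), "rvec" (rotation vector, rad) and "tvec" (3), from world to camera coordinates, as OpenCV has them. Camera axes: x right, y down, z forward; pixel columns grow to the right and rows downward; lengths in m; the calibration is good to about 2 mm. A picture is of the moment at which its call begins.
- env.close_job(): hands the job in; it is judged then, once.
The state is a dict: "time_s": time; "q": joint angles; "qvel": joint speeds; "joint_efforts": joint torques, N m; "position": TCP position; "tool_rot": TCP orientation; "ft_force": force on the tool from outside, world axes, zero at the start; "wrist_torque": the same for the moment, N m; "grip_width": finger opening in m; "gripper_force": force on a finger pad.
Only numpy, scipy, OpenCV 4.12 (cv2) and the standard library are available. Lean on these libraries where they do the work, as an engineer would, in place of code of your own. Each camera call takes 0.05 s, during which the arm holds its last target. There are 200 camera calls.

TASK

Push the small white tablet carton with the purple stripe across the wooden board until its long side lies flat against the aluminium rail, well before the pocket. Then, keeping it against the rail, slide it along until it is fully home in the corner pocket, with its end against the grey reader housing. Slide it flat on the board and never pick it up or tip it, and leave the larger carton, the rubber stamp and the vial where they stand.

Things in the scene. Friction and masses are not known exactly. Their poses are not given: they have to be found in the camera images.
- carton: The carton to be moved: small white tablet carton with a purple stripe, a closed rigid box 45 (its x) x 70 (its y) x 20 mm high (z), about 80 g. Origin at the centre of its underside. It stands loose and flat on the board, somewhere on the near side of the rail, short of the pocket, and turned up to about 30 degrees from it.
- board: Brown wooden work board on which everything stands, fixed on the desk, does not move: 520 (x) x 660 (y) mm, 16 mm thick; its top is 16 mm above the desk. Origin at the centre of its underside.
- station: Carton reader station fixed to the board (position and yaw vary). Origin: board-top height, on the near face of its aluminium rail. x points square through the rail, away from the carton side; y runs along the rail to the pocket. Rail x 0 to +12 mm, y -210 to +130, 14 mm high. Grey reader housing x -66 to +12, y 130 to 180, 30 mm high: its face at y = 130 is the end stop. No floor plate.
- pocket (a point): Where the carton's origin lies when fully home, touching rail and end stop: station x = -22.5, y = +95 mm, board-top height, station's axes; either end of the carton first. The pocket is 49 mm wide: near lip with inner face at station x = -49, 8 mm thick, 14 mm high, y 87 to 130. About 13 mm of the carton stay outside the mouth.
- mouth (a point): Middle of the pocket's flared entrance, board-top height, station x = -28, y = +73 mm, station's axes. The slanted mouth piece, 14 mm high, runs from about x = -57 (inner side; outer -65) here to the lip at x = -49, y = 87 mm.
- rail_end (a point): The open end of the rail, away from the pocket: board-top height, on the near face, at y = -210 mm of the station.
- big_carton: Bystander: larger white tablet carton with a red dot, 50 x 85 x 22 mm, lying loose. Origin at the centre of its underside.
- stamp: Bystander: wooden rubber stamp standing upright, 29 x 55 mm, 73 mm high, loose. Origin at the centre of its underside.
- vial: Bystander: small white vial with a blue cap, 24 mm across, 51 mm high, standing loose. Origin at the centre of its underside.

How it is judged (in metres and radians):
On the way, in this order (a step that is already met when the one before it is completed fails the run):
1. the carton lies flat against the rail, short of the pocket (side within 4.5 mm of the rail, within 0.12 rad, centre more than 75 mm before its home place) (x of carton in the frame of station above -0.027 m and angle between the x axis of carton and the x axis of station, either way round below 0.12 rad and y of carton in the frame of station below 0.02 m), for 0.2 s.
2. the carton passes along the rail towards the pocket, still against it (within 7 mm and 0.15 rad, centre 45 to 75 mm before its home place) (x of carton in the frame of station above -0.0295 m and angle between the x axis of carton and the x axis of station, either way round below 0.15 rad and y of carton in the frame of station between 0.02 and 0.05 m), for 0.05 s.
At the end, for the whole second after the job is handed in: The carton lies flat and still in the corner pocket: end within 4 mm of the end stop, long side within 5 mm of the rail, within 0.08 rad of parallel to it (horizontal distance between carton and pocket below 0.0055 m and y of carton in the frame of station above 0.091 m and x of carton in the frame of station above -0.0275 m and angle between the x axis of carton and the x axis of station, either way round below 0.08 rad and z of carton in the frame of station below 0.004 m and angle between carton's own z axis and vertical below 0.06 rad and linear speed of carton below 0.01 m/s); the robot touches nothing.
It fails at once if the carton is lifted off the board (underside centre over 10 mm high) (z of carton in the frame of station above 0.01 m).
It fails at once if the carton is tipped by more than 0.3 rad (angle between carton's own z axis and vertical above 0.3 rad).
It fails at once if the larger carton is moved by more than 15 mm or knocked over (distance of big_carton from where it was at the start of the episode above 0.015 m or angle between big_carton's own z axis and vertical above 0.4 rad).
It fails at once if the rubber stamp is moved by more than 15 mm or knocked over (distance of stamp from where it was at the start of the episode above 0.015 m or angle between stamp's own z axis and vertical above 0.4 rad).
It fails at once if the vial is moved by more than 15 mm or knocked over (distance of vial from where it was at the start of the episode above 0.015 m or angle between vial's own z axis and vertical above 0.4 rad).
It also fails if it takes over 56 s, if anything falls off the work surface, if the arm or the gripper's body presses on something with over 40 N, if the wrist force passes 120 N, or if a joint passes its speed limit or range.

## Working session

There is one attempt and no reset: what is moved stays moved. The work goes in short steps, Python scripts to look and compute and a tool call to move; the robot and the scene stay as the last step left them, time stands still between calls to the robot, and variables do not carry over. Pictures are saved under pics/ and viewed, at most 10 in all, crops included, and the job is handed in when it is done.

Besides the shell and the picture viewer there is one more tool, called as name(argument=value, ...) on one line, values as JSON. send_rows: Moves the arm, as the interface text tells. Its arguments: {"type":"object","properties":{"deltas":{"type":"array"},"squeeze":{"type":"number"}},"required":["deltas"]}

```bash
mkdir -p pics; cat > h.py <<'E'
import numpy as np,cv2
from rig import telemetry,optics,env
def shot(n,name):
    d=optics.get_image(n); cv2.imwrite(f'pics/{name}.png',d['image'][:,:,::-1]); np.savez(f'pics/{name}.npz',**d); return d
def world(d,u,v,z=None):
    R=cv2.Rodrigues(np.array(d['rvec'],float))[0];t=np.array(d['tvec'],float).ravel()
    r=R.T@np.linalg.inv(d['K'])@np.array([u,v,1.]);c=-R.T@t
    if z is None: return c+r*d['range_z'][int(v),int(u)]
    return c+r*(z-c[2])/r[2]
E
python3 - <<'E'
from h import *
shot('top','t0');shot('side','s0')
s=telemetry.observe();print(s['time_s'],s['position'],s['tool_rot'],s['grip_width'])
E
```

```text
0.1 [ 0.21604268 -0.50553027  0.25577026] [[ 9.19580323e-01  3.92901983e-01 -2.46836414e-04]
 [ 3.92901948e-01 -9.19579407e-01  1.33184427e-03]
 [ 2.96298573e-04 -1.32172030e-03 -9.99999083e-01]] 0.08554293563502062
```

View pics/t0.png

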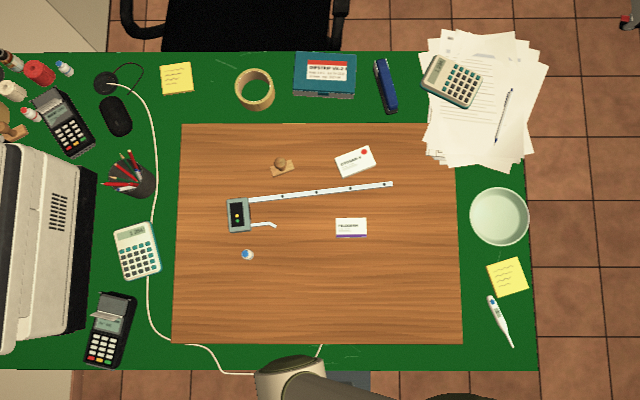

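View pics/s0.png

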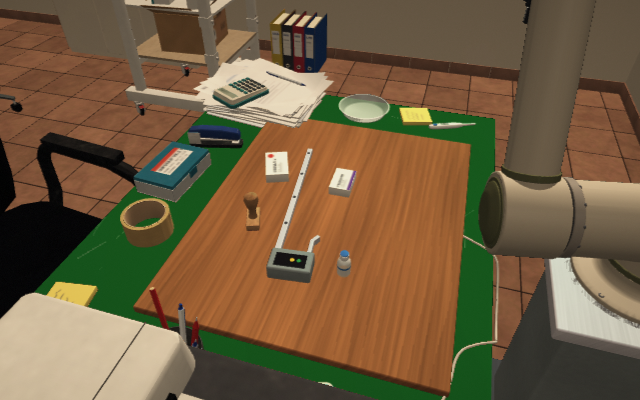

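The top view shows the carton at about (351,228), the rail from (392,184) to (248,200), the reader at (238,214), and the vial at (247,254) on the near side. I'll enlarge it.

```bash
python3 - <<'E'
import cv2
i=cv2.imread('pics/t0.png')[145:270,220:400]
cv2.imwrite('pics/t0c.png',cv2.resize(i,(720,500),interpolation=cv2.INTER_CUBIC))
E
```

```text
(no output)
```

View pics/t0c.png

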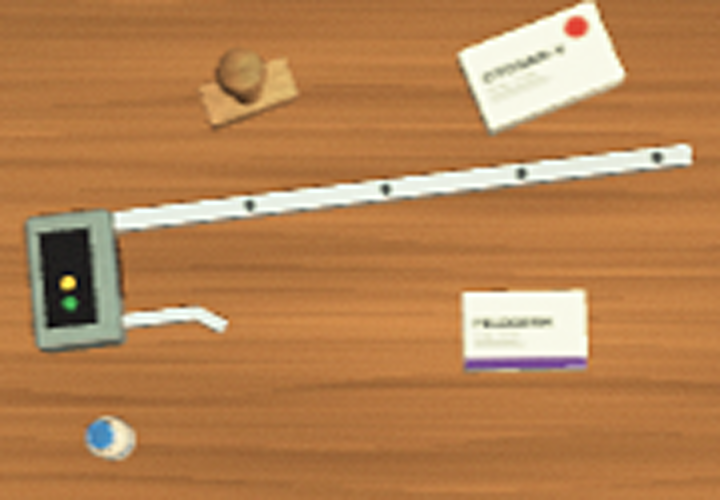

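```bash
cat >> h.py <<'E'
def c2w(d,pts,z): return np.array([world(d,220+(x+.5)/4-.5,145+(y+.5)/4-.5,z)[:2] for x,y in pts])
E
python3 - <<'E'
from h import *
d=dict(np.load('pics/t0.npz'))
r=c2w(d,[(118,230),(690,163)],.030);print('rail',r, np.linalg.norm(r[0]-r[1]))
h=c2w(d,[(112,212),(123,341)],.046);print('face',h)
c=c2w(d,[(462,291),(586,290),(587,368),(464,370)],.036);print('carton',c,c.mean(0),np.linalg.norm(np.diff(c,axis=0),axis=1))
print('lip',c2w(d,[(125,328),(195,320),(222,332)],.030))
print('vial',c2w(d,[(117,440)],.04),'big',c2w(d,[(490,132),(458,55)],.038),'stamp',c2w(d,[(212,127),(298,95)],.03))
yv=r[0]-r[1];yv/=np.linalg.norm(yv);xv=np.array([yv[1],-yv[0]])
o=r[1]+210/1000*yv
print('yv',yv,'xv',xv,'ang',np.degrees(np.arctan2(xv[1],xv[0])),'o',o,'face y',(h-o)@yv,(h-o)@xv)
R=np.array([xv,yv]); print('carton st',(c-o)@R.T,(c.mean(0)-o)@R.T)
# depth check on rail, carton, board
for u,v in [(351,228),(340,262)]: print(world(d,u,v))
E
```

```text
rail [[ 0.63109053  0.1570983 ]
 [ 0.67067488 -0.17729837]] 0.3367314226837206
face [[0.63894249 0.15828431]
 [0.56425664 0.15004875]]
carton [[ 0.59434486 -0.04348909]
 [ 0.59492511 -0.11487248]
 [ 0.54992844 -0.11476629]
 [ 0.54874072 -0.04443675]] [ 0.57198478 -0.07939115] [0.07138575 0.0449968  0.07033957]
lip [[0.57354191 0.15156241]
 [0.57821137 0.11104304]
 [0.57123129 0.09526537]]
vial [[0.50840556 0.15297676]] big [[ 0.68760894 -0.06017213]
 [ 0.73389434 -0.04169668]] stamp [[0.69258682 0.10317145]
 [0.71185231 0.05265531]]
yv [-0.11755468  0.99306641] xv [0.99306641 0.11755468] ang 6.75099686884085 o [0.6459884  0.03124558] face y [0.12698618 0.12758739] [ 0.00793694 -0.06719919]
carton st [[-0.06007087 -0.06814555]
 [-0.06788609 -0.13910221]
 [-0.1125583  -0.13370718]
 [-0.10547021 -0.06372566]] [-0.08649637 -0.10117015]
[ 0.56961251 -0.07974864  0.03717733]
[ 0.49308862 -0.05482724  0.01423855]
```

send_rows(deltas=[[[0,0,0,0,0,0.143,-1],[0,0,0,0,0,0.143,-1],[0.035,-0.038,0,0,0,0,-1],[0.035,-0.038,0,0,0,0,-1],[0.035,-0.038,0,0,0,0,-1],[0.035,-0.038,0,0,0,0,-1],[0.035,-0.038,0,0,0,0,-1],[0.035,-0.038,0,0,0,0,-1],[0.035,-0.038,0,0,0,0,-1],[0.035,-0.038,0,0,0,0,-1],[0.035,-0.038,0,0,0,0,-1],[0.035,-0.038,0,0,0,0,-1]]])

```text
time_s: 1.6
position: [0.5198, -0.0857, 0.2561]
tool_rot: [[0.993, 0.118, -0.0], [0.118, -0.993, 0.0], [-0.0, -0.0, -1.0]]
ft_force: [0.3, -0.8, -0.8]
grip_width: 0.0003
gripper_force: 0.0
```

```bash
cat >> h.py <<'E'
yv=np.array([-.11755,.99307]);xv=np.array([.99307,.11755]);o=np.array([.6460,.0312])-.002*yv
def st(p): p=np.array(p)[:2]-o; return p@xv,p@yv
def stat():
    s=telemetry.observe();R=np.array(s['tool_rot']);print(s['time_s'],np.round(s['position'],4),'st',np.round(st(s['position']),4),'xang',np.degrees(np.arctan2(R[1,0],R[0,0])),'tilt',R[:,2],'F',np.round(s['ft_force'],2),s['grip_width'])
E
python3 -c "from h import *;stat()"
```

```text
1.6 [ 0.5198 -0.0857  0.2561] st [-0.1391 -0.0992] xang 6.750606526071716 tilt [-4.91108818e-04  1.38655450e-04 -9.99999870e-01] F [ 0.28 -0.75 -0.78] 0.0002660296016655169
```

send_rows(deltas=[[[0,0,0.05,0,0,0,-1],[0,0,0.05,0,0,0,-1],[0,0,0.05,0,0,0,-1],[0,0,0.04,0,0,0,-1],[0,0,0.02,0,0,0,-1],[0,0,0,0,0,0,-1]]])

```text
time_s: 2.35
position: [0.5183, -0.087, 0.0451]
tool_rot: [[0.993, 0.117, -0.003], [0.117, -0.993, 0.001], [-0.003, -0.002, -1.0]]
ft_force: [0.0, 0.4, 0.9]
grip_width: 0.0001
gripper_force: 0.0
```

send_rows(deltas=[[[0.008,0,0,0,0,0,-1],[0.008,0,0,0,0,0,-1],[0.006,0,0,0,0,0,-1],[0.006,0,0,0,0,0,-1],[0.006,0,0,0,0,0,-1],[0.006,0,0,0,0,0,-1],[0.006,0,0,0,0,0,-1],[0.006,0,0,0,0,0,-1],[0,0,0,0,0,0,-1]]])

```text
time_s: 3.48
position: [0.5712, -0.0811, 0.0462]
tool_rot: [[0.993, 0.118, 0.001], [0.118, -0.993, -0.0], [0.001, 0.0, -1.0]]
ft_force: [0.5, 0.1, -0.3]
grip_width: 0.0001
gripper_force: 0.0
```

```bash
python3 - <<'E'
from h import *
d=shot('top','t1');stat();cv2.imwrite('pics/t1c.png',cv2.resize(d['image'][145:270,220:400,::-1],(720,500),interpolation=cv2.INTER_CUBIC))
E
```

```text
3.525 [ 0.5709 -0.0811  0.0462] st [-0.0878 -0.1007] xang 6.752676009297337 tilt [ 3.77158502e-04  1.28335186e-05 -9.99999929e-01] F [ 0.51  0.06 -0.09] 4.473977613641385e-06
```

View pics/t1c.png

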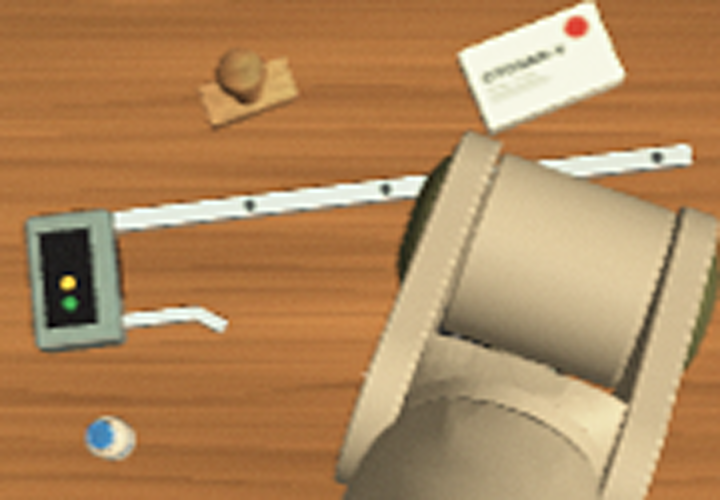

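The arm hides the carton from above, and the bystanders haven't moved. I'll go on by force and then check from the side.

send_rows(deltas=[[[0.006,0,0,0,0,0,-1],[0.006,0,0,0,0,0,-1],[0.006,0,0,0,0,0,-1],[0.005,0,0,0,0,0,-1],[0.003,0,0,0,0,0,-1],[0,0,0,0,0,0,-1]]])

```text
time_s: 4.28
position: [0.5967, -0.078, 0.0463]
tool_rot: [[0.993, 0.118, 0.0], [0.118, -0.993, -0.0], [0.0, 0.0, -1.0]]
ft_force: [-0.0, -0.3, 1.4]
grip_width: 0.0002
gripper_force: 0.0
```

```bash
python3 - <<'E'
from h import *
d=shot('side','s1');stat();cv2.imwrite('pics/s1c.png',cv2.resize(d['image'][130:290,220:400,::-1],(675,600),interpolation=cv2.INTER_CUBIC))
E
```

```text
4.325 [ 0.5965 -0.0781  0.0463] st [-0.062  -0.1007] xang 6.749390827438715 tilt [ 1.39719141e-04  3.07896495e-05 -9.99999990e-01] F [-0.19 -0.54 -0.16] 0.0001876515826483297
```

View pics/s1c.png

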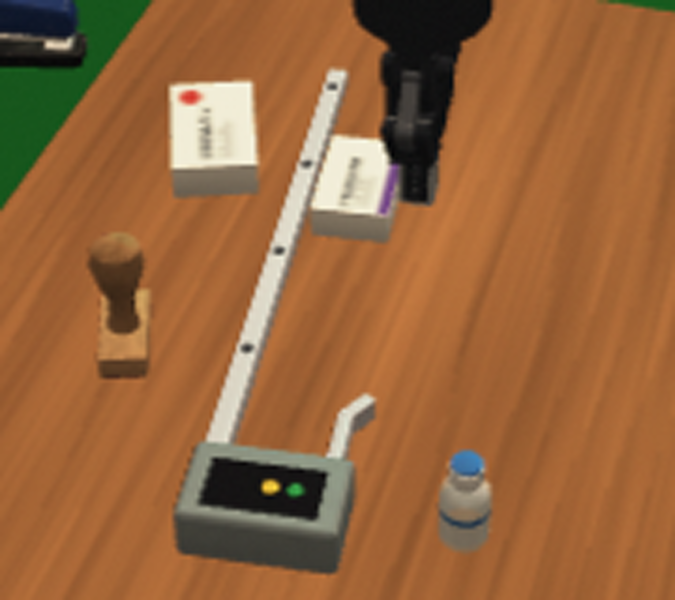

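The side view shows the carton parallel to the rail and almost touching it (carton at crop (355,190), rail at (305,165)). I'll push on in small steps until the force rises.

send_rows(deltas=[[[0.003,0,0,0,0,0,-1],[0.003,0,0,0,0,0,-1],[0,0,0,0,0,0,-1]]])

```text
time_s: 4.7
position: [0.6021, -0.0774, 0.0462]
tool_rot: [[0.993, 0.118, -0.001], [0.118, -0.993, 0.0], [-0.001, -0.0, -1.0]]
ft_force: [-3.6, -0.2, 0.3]
grip_width: 0.0002
gripper_force: 1.6
```

send_rows(deltas=[[[0.002,0,0,0,0,0,-1],[0,0,0,0,0,0,-1]]])

```text
time_s: 4.95
position: [0.6023, -0.0773, 0.0462]
tool_rot: [[0.993, 0.118, -0.006], [0.118, -0.993, 0.0], [-0.006, -0.001, -1.0]]
ft_force: [-13.0, -2.9, 6.9]
grip_width: -0.0003
gripper_force: 6.5
```

Contact with the rail is confirmed by 13 N. Next I back off and move round behind the trailing end.

send_rows(deltas=[[[-0.01,0,0,0,0,0,-1],[-0.02,0,0,0,0,0,-1],[0,0.03,0,0,0,0,-1],[0,0.03,0,0,0,0,-1],[0,0.015,0,0,0,0,-1],[0.03,0,0,0,0,0,-1],[0.028,0,0,0,0,0,-1],[0,0,0,0,0,0,-1]]])

```text
time_s: 5.95
position: [0.6421, -0.1476, 0.046]
tool_rot: [[0.993, 0.119, 0.001], [0.119, -0.993, -0.0], [0.001, 0.0, -1.0]]
ft_force: [-0.9, -0.5, 0.4]
grip_width: 0.0004
gripper_force: 0.0
```

```bash
python3 - <<'E'
from h import *
d=shot('side','s2');stat();cv2.imwrite('pics/s2c.png',cv2.resize(d['image'][130:290,220:400,::-1],(675,600),interpolation=cv2.INTER_CUBIC))
E
```

```text
6.0 [ 0.6411 -0.1477  0.0459] st [-0.0259 -0.1751] xang 6.80219375819898 tilt [-2.43307860e-04  2.81428471e-04 -9.99999931e-01] F [0.18 0.8  0.69] -0.00022959623151142135
```

View pics/s2c.png

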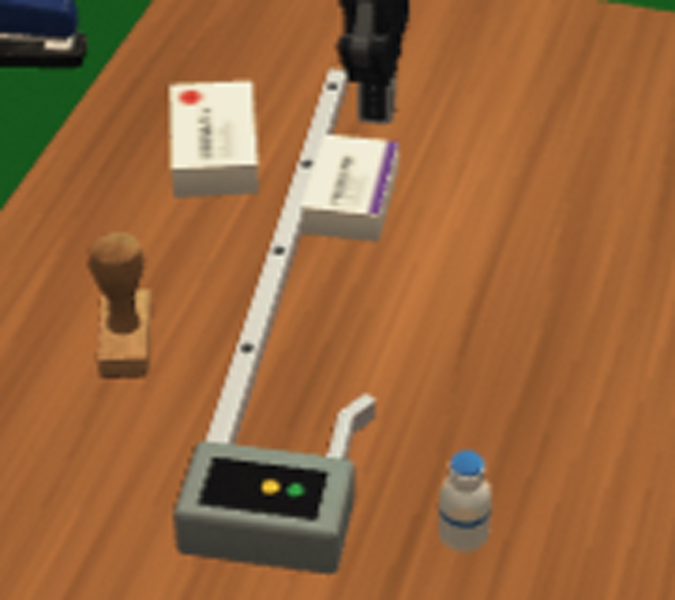

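The carton lies flush on the rail (crop (345,185)) with the finger behind it at (375,105). Now I slide it along.

send_rows(deltas=[[[0.001,-0.01,0,0,0,0,-1],[0,-0.008,0,0,0,0,-1],[0,-0.008,0,0,0,0,-1],[0,-0.008,0,0,0,0,-1],[0,-0.008,0,0,0,0,-1],[0,-0.008,0,0,0,0,-1],[0,-0.008,0,0,0,0,-1],[0,-0.008,0,0,0,0,-1],[0,-0.008,0,0,0,0,-1],[0,-0.008,0,0,0,0,-1],[0,-0.008,0,0,0,0,-1],[0,0,0,0,0,0,-1]]])

```text
time_s: 7.5
position: [0.6315, -0.0578, 0.0463]
tool_rot: [[0.993, 0.118, 0.0], [0.118, -0.993, 0.001], [0.0, -0.001, -1.0]]
ft_force: [-0.5, -0.2, -0.2]
grip_width: 0.0002
gripper_force: 0.0
```

```bash
python3 - <<'E'
from h import *
d=shot('side','s3');stat();cv2.imwrite('pics/s3c.png',cv2.resize(d['image'][130:290,220:400,::-1],(675,600),interpolation=cv2.INTER_CUBIC))
E
```

```text
7.55 [ 0.6316 -0.0581  0.0462] st [-0.0248 -0.085 ] xang 6.767859214513211 tilt [ 2.48634436e-04  8.93278701e-04 -9.99999570e-01] F [ 0.28 -0.98 -0.08] 0.0004833070347886069
```

View pics/s3c.png

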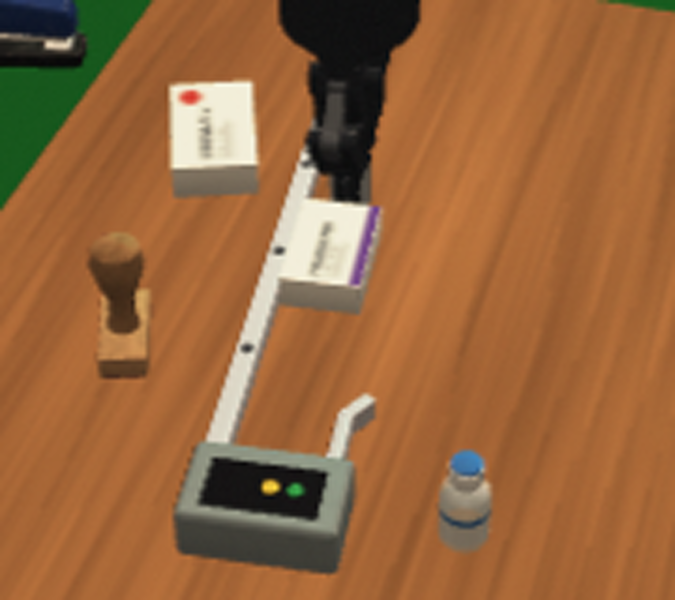

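It is still flush on the rail (crop (325,250)), so I continue.

send_rows(deltas=[[[0,-0.008,0,0,0,0,-1],[0,-0.008,0,0,0,0,-1],[0,-0.008,0,0,0,0,-1],[0,-0.008,0,0,0,0,-1],[0,-0.008,0,0,0,0,-1],[0,-0.008,0,0,0,0,-1],[0,-0.008,0,0,0,0,-1],[0,-0.008,0,0,0,0,-1],[0,-0.008,0,0,0,0,-1],[0,-0.008,0,0,0,0,-1],[0,-0.005,0,0,0,0,-1],[0,0,0,0,0,0,-1]]])

```text
time_s: 9.05
position: [0.6214, 0.026, 0.0464]
tool_rot: [[0.993, 0.118, 0.0], [0.118, -0.993, 0.0], [0.0, -0.0, -1.0]]
ft_force: [0.3, -0.3, 0.2]
grip_width: -0.0002
gripper_force: 0.0
```

```bash
python3 - <<'E'
from h import *
d=shot('side','s4');stat();cv2.imwrite('pics/s4c.png',cv2.resize(d['image'][130:290,220:400,::-1],(675,600),interpolation=cv2.INTER_CUBIC))
E
```

```text
9.1 [0.6215 0.0257 0.0464] st [-0.025  -0.0006] xang 6.762480819595799 tilt [ 1.11419369e-04  1.68359792e-05 -9.99999994e-01] F [-0.47 -0.06 -0.07] 2.777380121173221e-05
```

View pics/s4c.png

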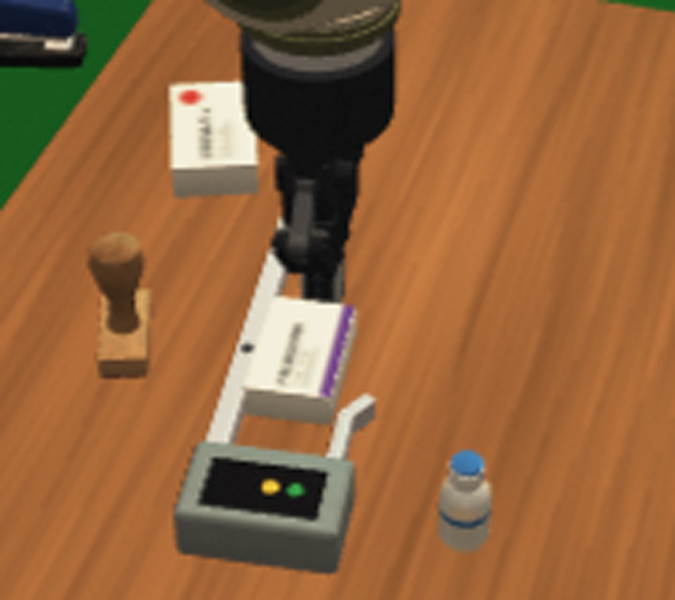

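The carton is parallel and entering the mouth (crop (295,355)), with about 45 mm left.

send_rows(deltas=[[[0,-0.007,0,0,0,0,-1],[0,-0.007,0,0,0,0,-1],[0,-0.007,0,0,0,0,-1],[0,-0.007,0,0,0,0,-1],[0,-0.007,0,0,0,0,-1],[0,-0.005,0,0,0,0,-1],[0,0,0,0,0,0,-1]]])

```text
time_s: 9.98
position: [0.6167, 0.0658, 0.0463]
tool_rot: [[0.993, 0.118, -0.0], [0.118, -0.993, 0.0], [-0.0, -0.0, -1.0]]
ft_force: [0.4, -0.2, -0.2]
grip_width: 0.0003
gripper_force: 0.0
```

send_rows(deltas=[[[0,-0.003,0,0,0,0,-1],[0,0,0,0,0,0,-1]]])

```text
time_s: 10.22
position: [0.6164, 0.0684, 0.0463]
tool_rot: [[0.993, 0.118, -0.0], [0.118, -0.993, 0.0], [-0.0, -0.0, -1.0]]
ft_force: [0.9, -1.0, 0.6]
grip_width: 0.0001
gripper_force: 0.0
```

```bash
python3 -c "from h import *;stat()"
```

```text
10.225 [0.6164 0.0684 0.0463] st [-0.025   0.0424] xang 6.751769141957018 tilt [-2.71222565e-05  1.34027567e-04 -9.99999991e-01] F [ 0.94 -1.03  0.61] 7.931424325782193e-05
```

send_rows(deltas=[[[0,-0.002,0,0,0,0,-1],[0,0,0,0,0,0,-1]]])

```text
time_s: 10.48
position: [0.6161, 0.0703, 0.0463]
tool_rot: [[0.993, 0.118, -0.0], [0.118, -0.993, 0.0], [-0.0, -0.0, -1.0]]
ft_force: [-0.4, 0.2, 0.1]
grip_width: -0.0001
gripper_force: 0.0
```

send_rows(deltas=[[[0,-0.002,0,0,0,0,-1],[0,0,0,0,0,0,-1]]])

```text
time_s: 10.72
position: [0.616, 0.0723, 0.0463]
tool_rot: [[0.993, 0.118, 0.0], [0.118, -0.993, -0.0], [0.0, 0.0, -1.0]]
ft_force: [0.7, -1.0, -0.2]
grip_width: 0.0001
gripper_force: 0.5
```

send_rows(deltas=[[[0,-0.002,0,0,0,0,-1],[0,0,0,0,0,0,-1]]])

```text
time_s: 10.98
position: [0.6161, 0.0726, 0.0465]
tool_rot: [[0.993, 0.117, 0.001], [0.117, -0.993, -0.003], [0.0, 0.003, -1.0]]
ft_force: [0.2, -9.8, -0.8]
grip_width: 0.0003
gripper_force: 4.8
```

send_rows(deltas=[[[0,-0.001,0,0,0,0,-1],[0,0,0,0,0,0,-1]]])

```text
time_s: 11.22
position: [0.6161, 0.0727, 0.0466]
tool_rot: [[0.993, 0.117, 0.001], [0.117, -0.993, -0.004], [0.0, 0.004, -1.0]]
ft_force: [-0.0, -13.8, -0.3]
grip_width: -0.0003
gripper_force: 6.9
```

The end stop is reached (14 N at the expected place). I back off, lift, and clear the view.

send_rows(deltas=[[[0,0.008,0,0,0,0,-1],[0,0.02,0,0,0,0,-1],[0,0.02,0,0,0,0,-1],[0,0,-0.05,0,0,0,-1],[0,0,-0.06,0,0,0,-1],[0,0.05,-0.05,0,0,0,-1],[0,0.06,0,0,0,0,-1],[0,0.06,0,0,0,0,-1],[-0.02,0.06,0,0,0,0,-1],[-0.02,0.06,0,0,0,0,-1],[0,0,0,0,0,0,-1]]])

```text
time_s: 12.6
position: [0.6135, -0.2633, 0.1999]
tool_rot: [[0.994, 0.111, -0.001], [0.111, -0.994, -0.0], [-0.001, 0.0, -1.0]]
ft_force: [0.7, 0.2, -0.4]
grip_width: 0.0001
gripper_force: 0.0
```

```bash
python3 - <<'E'
from h import *
d=shot('top','t5');stat();cv2.imwrite('pics/t5c.png',cv2.resize(d['image'][145:270,220:400,::-1],(720,500),interpolation=cv2.INTER_CUBIC))
E
```

```text
12.65 [ 0.6142 -0.2607  0.2001] st [-0.0659 -0.2841] xang 6.524225194031796 tilt [-3.31086417e-04  4.67171956e-04 -9.99999836e-01] F [0.02 0.31 0.99] -9.068090979545225e-05
```

View pics/t5c.png

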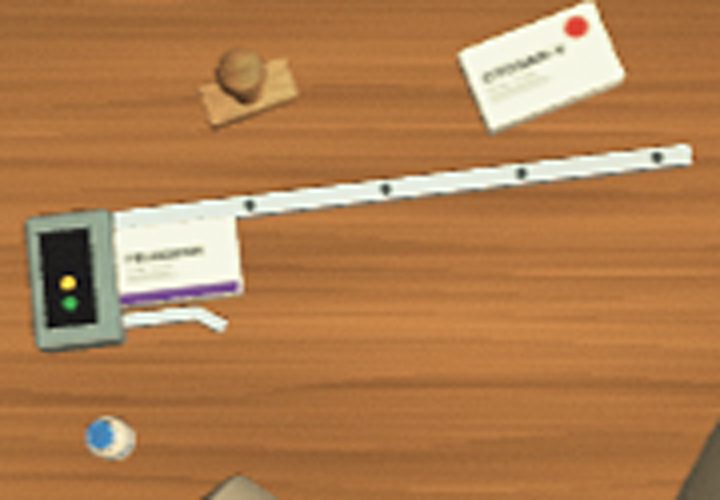

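The carton sits in the pocket, tight to the rail (crop (118,220)–(240,215)) and to the reader face (x≈117). It is parallel to the rail within about 1°, and the bystanders haven't moved.

```bash
python3 -c "from h import *;print(env.close_job())"
```

```text
the job is handed in; nothing more can be done
None
```

The carton was pushed flat against the rail, slid along it into the corner pocket until it met the end stop, and the job is handed in; the last picture showed it home, but the hand-in gave no verdict.

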